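Reset a tripped breaker behind a push-latch cover

ROBOT

A 6-joint arm with a two-finger parallel gripper is mounted at the origin on a cart in front of the work surface, level with it; the furniture and walls round the work are solid. World frame = base frame: x ahead of the robot, y to its left, z up, the work surface at z = 0. Lengths are in m, angles in rad, forces in N, time in s.
With the tool pointing down it reaches from about 0.25 to 0.725 m from the base axis. Payload 4 kg.
Tool frame: the origin (TCP) lies at the very end of the fingers, on their centre line; the grasp point (between the pads) lies 19 mm behind it; z points along the fingers, y is the line along which they close (so a half turn about z gives the same grasp; the last joint's range is limited). The gripper opens to 85 mm and grips with 20 to 120 N. Pads are 22 mm wide; open, the fingers measure 114 mm over their backs; the gripper's body (76 mm by 85 mm) begins 54 mm behind the grasp point. The pads swing forward as they close: fully open they stand 13 mm farther back than shut.
Start: joints at [-1.342, 0.241, 0.005, 1.335, 0, 1.571], TCP at [0.113, -0.487, 0.231] pointing down, gripper open.
Joint ranges: [-2.72, 2.72], [-1.05, 1.87], [-1.09, 1.28], [-1.99, 2.15], [-1.42, 1.44], [-3.14, 3.14]. Speed limits (rad/s): [2.79, 2.79, 3.14, 3.14, 3.14, 3.14].

INTERFACE

Orientations are given as a unit quaternion [x, y, z, w].
In Python, from workcell import bot, vision, workorder gives the robot as it stands.
- The arm moves only by the shell command python3 -m creep 'ROWS' [OPENING]. ROWS is JSON, a list of rows, each a list of 2 entries, a list of its own where there are three numbers: the shift along the tool's x, y, z in mm, then the turn, a rotation vector about the tool's x, y, z in rad. In form: [[[dx, dy, dz], [wx, wy, wz]], ...]. A call has 1 to 12 rows; each row shifts and turns the commanded pose from where the row before left it, along the tool's axes as they then stand; what a row does not reach is not made up. A row lasts 1/8 s, in which the tool goes at most 62.5 mm and 10.7 degrees, less where a joint would pass 70% of its speed; a pose out of reach is approached as far as the arm can. A call is refused whole if a number of a shift passes 62.5 or a number of a turn 0.188, either way. A call with a gripper value outside its range is refused whole. OPENING is the finger opening in mm, from 0 to 85.4, set as the call begins (- or left out, the last holds). The fingers move at their own pace and stop on an object; the grip force is fixed at half the most. Time passes only in rows, so rows that do not move let the fingers close. It gives the time, the measured TCP pose, the force, the opening and the grip force at its end, in the units of the state.
- bot.get_obs(): the state, without advancing time (a new reading comes with each control period).
- vision.camera(name): name is "side" or "top" or "wrist"; returns a dict with "image" (384x512x3 uint8, blue, green, red), "z_map" (384x512 float32, m along the optical axis (not along the pixel's ray), 0 where there is no reading), "K" (3x3 intrinsics, pixels), "rvec" (rotation vector, rad) and "tvec" (3), from world to camera coordinates, as OpenCV has them; the wrist camera has in their place "tool_from_camera" (4x4, takes a point from camera to tool coordinates, whose origin is the TCP and whose axes are the flange's). Camera axes: x right, y down, z forward; pixel columns grow to the right and rows downward; lengths in m; the calibration is good to about 2 mm. A picture is of the moment at which its call begins: read the wrist's pose just before it.
- workorder.job_done(): hands the job in; it is judged then, once.
Trained networks look in a picture, given as the dict that the camera call returned (one of the last four; its "shot" number tells which), for a name from the list of things; names that differ only in an ending like _2 or _b are one class to them, and where a whole thing is asked for, a point or a joint stands for the part that bears it (a point fixed in the world has none). Each returns a list of dicts, best first, with "score" (0 to 1); they miss things now and then, are a little off and sometimes report something else, mostly with a low value. They report only what shows in the picture. A call takes as long as a camera call.
- vision.spot_in(picture, query): "position" ([column, row] in pixels, amid what is visible of it).
- vision.place_of(picture, query): "position" ([column, row] in pixels: a listed point, or the origin of a listed thing).
The state is a dict: "clock": time; "joint_pos": joint angles; "joint_vel": joint speeds; "tau": joint torques, N m; "eef_pos": TCP position; "tool_rot": TCP orientation; "ft_force": force on the tool from outside, world axes, zero at the start; "ft_torque": the same for the moment, N m; "grip_width": finger opening in m; "grasp_force": force on a finger pad.
Only numpy, scipy, OpenCV 4.12 (cv2) and the standard library are available. Lean on these libraries where they do the work, as an engineer would, in place of code of your own. Each camera call takes 0.05 s, during which the arm holds its last target. There are 200 camera calls.

TASK

One of the three breakers under the windowed cover of the sloping grey box has tripped: its toggle leans to the front of the box, the others to the rear. Press the cover's front edge once so that the push latch lets go and the cover springs fully up by itself, push the tripped toggle over to the rear so that it stands like the other two, then push the cover down again and press its front edge until the latch catches and it stays shut. Work with the fingertips only: grip and lift nothing, leave the other two breakers on, and leave the screwdriver, mug, tape roll and dropper bottle beside the box where they are.

Things in the scene. Friction and masses are not known exactly. Their poses are not given: they have to be found in the camera images.
- breaker_box: Grey box screwed to the bench: 188 mm deep (x), 230 mm wide over its lugs (y). Origin: centre of its underside; x points level to its rear (away from the robot), z up. Top panel slopes up to the rear at 0.26 rad: 58 mm high in front, 84 mm mid, 108 mm at the rear. A conduit elbow, 70 mm high, ends 160 mm behind the origin. Under the cover a well 106 mm long (slope) by 128 mm wide, 34 mm deep.
- cover_hinge (a point): Middle of the cover's hinge axis, which runs along the box's y at the well's rear edge, 95 mm above the bench; fixed. Open, the cover leans back over the box's rear; to shut it, reach behind it and push its outer (rear) face to the front and down, then press the front edge. A black latch tongue hangs 32 mm out of its inner face near the front edge; its housing fills the well's front 24 mm.
- cover (a joint): Hinge angle, rad: 0 latched, flush; 2.3 fully open, 0.47 past upright; -0.08 pressed in on its stop. Plate 4 x 102 x 124 mm. A spring always pushes it open (1.5 N at the front edge when shut; up in 1 to 2 s), so unlatched it follows the finger. Push-push latch: each full press to the stop (8 mm, 3 N, then hard) and release frees a latched cover or catches a lowered one, so press just once.
- cover_press (a point): Point to press: outer face of the cover over the latch, at the thumb ribs, mid width, 98 mm from the hinge, 8 mm from the front edge; moves with the cover. Its z points out of the outer face. After the press draw the hand back to the front: the cover swings up through the space above the box. Press with closed fingers: open ones reach over the frame.
- cover_edge (a point): Middle of the cover's front (free) edge, on the outer face, 106 mm from the hinge; moves with the cover.
- toggle_a (a joint): Toggle of the breaker that starts tripped; which of the three places in the row it has varies. Rad: -0.42 = off or tripped, leaning to the front of the box; +0.42 = on, leaning to the rear. Snaps over centre; about 2 N at the tip to push over.
- toggle_b (a joint): Toggle of a breaker that starts on and must stay on. Rad: -0.42 = off or tripped, leaning to the front of the box; +0.42 = on, leaning to the rear. Snaps over centre; about 2 N at the tip to push over.
- toggle_c (a joint): Toggle of a breaker that starts on and must stay on. Rad: -0.42 = off or tripped, leaning to the front of the box; +0.42 = on, leaning to the rear. Snaps over centre; about 2 N at the tip to push over.
- toggle_a_tip (a point): Middle of the tip of toggle a: black lever 19 mm wide (along the box's y), 6 to 9 mm thick, standing 17 mm out of its white breaker, tip about 11 mm below the panel's plane. It pivots 21.5 mm below this point; the tip travels 17 mm from off to on, along the slope. The three breakers stand 38 mm apart in a row along the box's y.
- toggle_b_tip (a point): Middle of the tip of toggle b: black lever 19 mm wide (along the box's y), 6 to 9 mm thick, standing 17 mm out of its white breaker, tip about 11 mm below the panel's plane. It pivots 21.5 mm below this point; the tip travels 17 mm from off to on, along the slope. The three breakers stand 38 mm apart in a row along the box's y.
- toggle_c_tip (a point): Middle of the tip of toggle c: black lever 19 mm wide (along the box's y), 6 to 9 mm thick, standing 17 mm out of its white breaker, tip about 11 mm below the panel's plane. It pivots 21.5 mm below this point; the tip travels 17 mm from off to on, along the slope. The three breakers stand 38 mm apart in a row along the box's y.
- screwdriver: Bystander: cross-head screwdriver 192 mm long, 30 mm high, lying left of the box. Origin: centre of its underside.
- mug: Bystander: mug, 82 mm across, 97 mm high, left of the box. Origin: centre of its underside.
- tape: Bystander: roll of adhesive tape lying flat, 100 mm across, 24 mm high, left rear of the box. Origin: centre of its underside.
- dropper: Bystander: dropper bottle, 35 mm across, 112 mm high, standing right of the box. Origin: centre of its underside.

How it is judged:
By the outcome, as a careful person would: the job done as asked, in the order asked, and still so for the second after the job is handed in, with the robot touching nothing.
It also fails if it takes over 58 s, if anything falls off the work surface, if the arm or the gripper's body presses on something with over 40 N, if the wrist force passes 120 N, or if a joint passes its speed limit or range.

## Working session

There is one attempt and no reset: what is moved stays moved. The work goes in short steps, Python scripts to look and compute and a shell command to move; the robot and the scene stay as the last step left them, time stands still between calls to the robot, and variables do not carry over. Pictures are saved under pics/ and viewed, at most 10 in all, crops included, and the job is handed in when it is done.

```bash
mkdir -p pics
cat > h.py <<'E'
import numpy as np, cv2
from scipy.spatial.transform import Rotation as R
from workcell import bot, vision, workorder
def pose():
    o=bot.get_obs(); T=np.eye(4); T[:3,:3]=R.from_quat(o['tool_rot']).as_matrix(); T[:3,3]=o['eef_pos']; return T
def shot(name):
    T=pose(); p=vision.camera(name)
    if name=='wrist': W=T@np.array(p['tool_from_camera'])
    else:
        C=np.eye(4); C[:3,:3]=cv2.Rodrigues(np.array(p['rvec'],float))[0]; C[:3,3]=np.ravel(p['tvec']); W=np.linalg.inv(C)
    p['W']=W; return p
def world(p,uv,z=None):
    u,v=uv; K=p['K']
    if z is None:
        w=p['z_map'][int(v)-1:int(v)+2,int(u)-1:int(u)+2]; w=w[w>0]; z=np.median(w) if len(w) else np.nan
    return (p['W']@np.r_[z*np.array([(u-K[0,2])/K[0,0],(v-K[1,2])/K[1,1],1]),1])[:3]
E
python3 - <<'E'
from h import *
o=bot.get_obs(); print(o['clock'],o['eef_pos'],o['tool_rot'])
ims=[]
for n in('side','top'):
    p=shot(n); ims.append(p['image']); print(n,p['W'].round(3).tolist())
    for q in('breaker_box','cover_hinge','cover_press','cover_edge','toggle_a_tip','mug','dropper','tape','screwdriver'):
        for r in vision.place_of(p,q)[:3]: print(q,round(r['score'],2),np.round(r['position'],1),world(p,r['position']).round(3))
cv2.imwrite('pics/a.png',ims[0]);cv2.imwrite('pics/b.png',ims[1])
E
```

```text
0.0 [ 0.11326904 -0.48634411  0.23040803] [ 9.93462995e-01  1.14149790e-01 -1.07912584e-04 -1.04428314e-03]
side [[1.0, -0.028, -0.001, 0.547], [-0.015, -0.561, 0.827, -0.73], [-0.023, -0.827, -0.562, 0.671], [0.0, 0.0, 0.0, 1.0]]
breaker_box 0.77 [251.3 218.8] [0.522 0.03  0.067]
cover_hinge 0.6 [267.4 181.9] [0.565 0.147 0.097]
cover_press 0.65 [231.9 196. ] [0.47  0.123 0.072]
cover_press 0.3 [259.  252.7] [ 0.539 -0.039  0.02 ]
cover_edge 0.82 [227.3 199.5] [0.458 0.114 0.067]
mug 0.97 [225.6 165.6] [0.438 0.347 0.033]
dropper 0.87 [260.5 256.7] [ 0.542 -0.04   0.008]
tape 0.6 [261.6 166.9] [0.551 0.224 0.098]
screwdriver 0.48 [268.5 181.1] [0.568 0.148 0.099]
top [[-0.014, -0.997, 0.08, 0.479], [-1.0, 0.015, 0.02, 0.145], [-0.021, -0.08, -0.997, 0.923], [0.0, 0.0, 0.0, 1.0]]
breaker_box 0.91 [268.7 202.3] [0.509 0.134 0.083]
cover_hinge 0.86 [266.3 179.8] [0.559 0.139 0.098]
cover_hinge 0.63 [280.5 222.7] [0.463 0.108 0.071]
cover_press 0.77 [278.  220.5] [0.468 0.113 0.073]
cover_edge 0.67 [280.3 224.3] [0.459 0.108 0.069]
mug 0.79 [165.5 233.2] [0.439 0.389 0.01 ]
dropper 0.47 [331.2 188. ] [ 0.541 -0.011  0.067]
tape 0.68 [169.  187.9] [ 0.552  0.384 -0.   ]
screwdriver 0.62 [207.3 200.8] [0.518 0.287 0.002]
```

View pics/a.png

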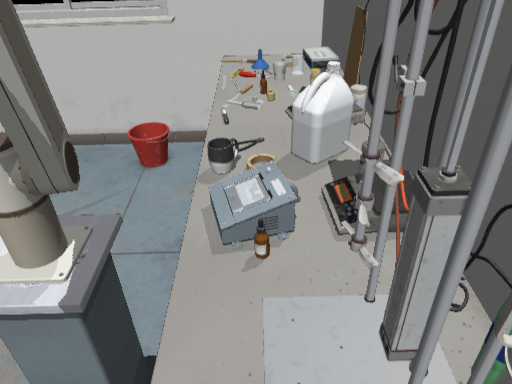

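View pics/b.png

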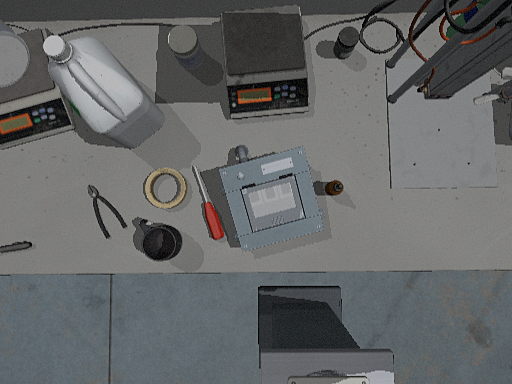

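The box is yawed about 0.25 rad, near (0.51, 0.13). In the top view the cover spans about (245,180)–(300,228), the dropper is at (333,188) and the screwdriver at (210,205). I'll move above the front of the box with the fingers closed and look from there.

```bash
python3 -m creep '[[[36,-42,-4],[0,0,0]],[[36,-42,-4],[0,0,0]],[[36,-42,-4],[0,0,0]],[[36,-42,-4],[0,0,0]],[[36,-42,-4],[0,0,0]],[[36,-42,-4],[0,0,0]],[[36,-42,-4],[0,0,0]],[[36,-42,-4],[0,0,0]],[[36,-42,-4],[0,0,0]],[[36,-42,-4],[0,0,0]],[[36,-42,-4],[0,0,0]],[[36,-42,-4],[0,0,0]]]' 0
python3 -m creep '[[[0,0,0],[0,0.13,0]],[[0,0,0],[0,0.13,0]],[[0,0,0],[0,0,0]]]'
python3 - <<'E'
from h import *
print(pose().round(3).tolist())
for n in('wrist','top'):
    p=shot(n)
    cv2.imwrite('pics/c_%s.png'%n,p['image'])
    for q in('breaker_box','cover_hinge','cover_press','cover_edge','toggle_a_tip'):
        for r in vision.place_of(p,q)[:2]: print(n,q,round(r['score'],2),np.round(r['position'],1),world(p,r['position']).round(3))
E
```

```text
clock: 2.5
eef_pos: [0.421, 0.1014, 0.2797]
tool_rot: [0.993, 0.117, 0.0, -0.001]
ft_force: [1.0, -0.1, -0.2]
grip_width: 0.0002
grasp_force: 0.0
clock: 2.88
eef_pos: [0.4178, 0.099, 0.2783]
tool_rot: [0.985, 0.115, 0.127, -0.016]
ft_force: [-0.1, 0.5, -0.8]
grip_width: 0.0003
grasp_force: 0.0
[[0.941, 0.23, 0.247, 0.418], [0.222, -0.973, 0.06, 0.099], [0.255, -0.002, -0.967, 0.278], [0.0, 0.0, 0.0, 1.0]]
wrist breaker_box 0.71 [257.7 121.3] [0.506 0.122 0.081]
wrist cover_hinge 0.56 [250.1  61.8] [0.557 0.141 0.097]
wrist cover_press 0.79 [255.3 164.9] [0.462 0.114 0.071]
wrist cover_edge 0.95 [255.8 170. ] [0.456 0.112 0.066]
top breaker_box 0.86 [272.4 202.4] [0.509 0.126 0.084]
top cover_hinge 0.79 [266.5 181. ] [0.557 0.139 0.096]
top cover_hinge 0.32 [278.6 226.5] [0.454 0.112 0.068]
top cover_press 0.9 [277.3 219.8] [0.469 0.115 0.074]
top toggle_a_tip 0.49 [270.5 200.4] [0.514 0.13  0.084]
```

View pics/c_wrist.png

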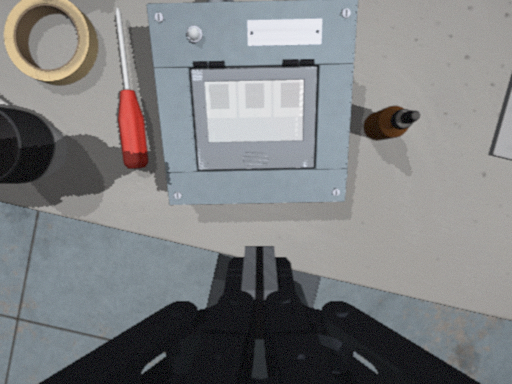

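The wrist view shows the cover's front edge at about (256,168), centred ahead of the fingers, with the three breakers under the window. I'm approaching along the tool axis.

```bash
python3 -m creep '[[[0,-2,50],[0,0,0]],[[0,-2,50],[0,0,0]],[[0,-1,50],[0,0,0]],[[0,0,40],[0,0,0]],[[0,0,10],[0,0,0]],[[0,0,0],[0,0,0]],[[0,0,0],[0,0,0]]]'
python3 - <<'E'
from h import *
T=pose(); print(T[:3,3],bot.get_obs()['ft_force'])
H=np.array([.558,.140,.095]); 
p=shot('side'); cv2.imwrite('pics/d.png',cv2.resize(p['image'][140:270,160:330],None,fx=4,fy=4))
p=shot('wrist'); 
for q in('cover_press','cover_edge'):
    for r in vision.place_of(p,q)[:1]: print(q,r['score'],r['position'],world(p,r['position']).round(3), (np.linalg.inv(T)@np.r_[world(p,r['position']),1]).round(4))
E
```

```text
clock: 4.35
eef_pos: [0.4711, 0.1139, 0.0879]
tool_rot: [0.984, 0.116, 0.13, -0.017]
ft_force: [0.1, -1.3, 0.6]
grip_width: 0.0
grasp_force: 0.0
[0.47110291 0.11388712 0.08786529] [ 0.13351179 -1.25177367  0.56980836]
cover_press 0.71 [255.6, 265.9] [0.475 0.116 0.111] [ 0.0101 -0.0013 -0.0213  1.    ]
```

View pics/d.png

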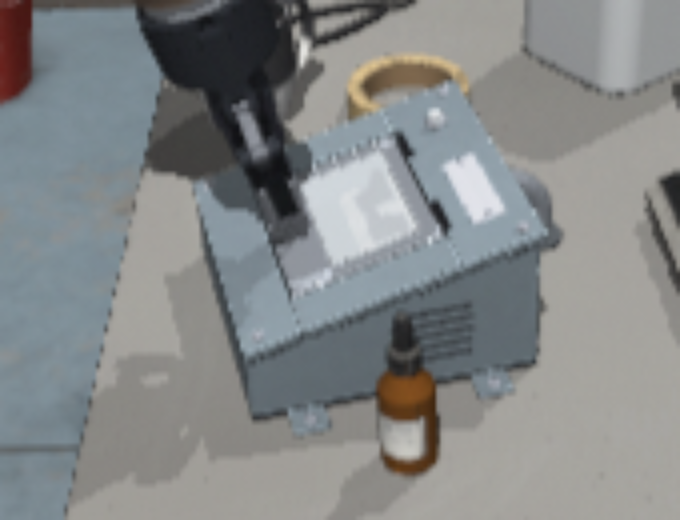

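The fingertip is about 16 mm above the front of the cover, centred on the latch. Next I'll close the gap, then press in small steps.

```bash
python3 -m creep '[[[-4,-1,7],[0,0,0]],[[0,0,7],[0,0,0]],[[0,0,3],[0,0,0]],[[0,0,2],[0,0,0]]]'; python3 -m creep '[[[0,0,2],[0,0,0]]]';python3 -m creep '[[[0,0,2],[0,0,0]]]'
```

```text
clock: 5.05
eef_pos: [0.4704, 0.1142, 0.0661]
tool_rot: [0.985, 0.117, 0.128, -0.017]
ft_force: [-1.8, 0.8, 1.9]
grip_width: 0.0
grasp_force: 0.9
clock: 5.18
eef_pos: [0.4709, 0.1144, 0.0644]
tool_rot: [0.985, 0.117, 0.128, -0.017]
ft_force: [-5.9, -0.2, 10.2]
grip_width: 0.0001
grasp_force: 5.6
clock: 5.3
eef_pos: [0.4712, 0.1144, 0.0639]
tool_rot: [0.985, 0.117, 0.128, -0.017]
ft_force: [-18.1, -4.5, 31.5]
grip_width: 0.0001
grasp_force: 18.0
```

```bash
python3 -m creep '[[[-2,0,-20],[0,0,0]],[[-40,0,-40],[0,0,0]],[[-45,0,-40],[0,0,0]],[[-10,0,-50],[0,0,0]],[[0,0,0],[0,0,0]],[[0,0,0],[0,0,0]],[[0,0,0],[0,0,0]],[[0,0,0],[0,0,0]],[[0,0,0],[0,0,0]],[[0,0,0],[0,0,0]],[[0,0,0],[0,0,0]],[[0,0,0],[0,0,0]]]'
python3 - <<'E'
from h import *
print(pose().round(3).tolist())
ims=[]
for n in('wrist','top'):
    p=shot(n); ims.append(p['image'])
    for q in('cover_hinge','cover_press','cover_edge','toggle_a_tip'):
        for r in vision.place_of(p,q)[:3]: print(n,q,round(r['score'],2),np.round(r['position'],1),world(p,r['position']).round(3))
cv2.imwrite('pics/e.png',np.hstack([ims[0][:,60:460],cv2.resize(ims[1][130:258,200:333],(400,384))]))
E
```

```text
clock: 6.8
eef_pos: [0.3433, 0.0831, 0.1828]
tool_rot: [0.985, 0.117, 0.129, -0.017]
ft_force: [0.2, 0.6, -0.2]
grip_width: 0.0001
grasp_force: 0.0
[[0.94, 0.235, 0.249, 0.343], [0.226, -0.972, 0.064, 0.083], [0.257, -0.004, -0.966, 0.183], [0.0, 0.0, 0.0, 1.0]]
top cover_hinge 0.73 [268.5 179.1] [0.56  0.134 0.107]
top cover_press 0.79 [260.6 153.9] [0.635 0.152 0.001]
top cover_edge 0.6 [259.3 154. ] [0.603 0.153 0.191]
top toggle_a_tip 0.49 [269.4 195.1] [0.526 0.132 0.075]
```

View pics/e.png

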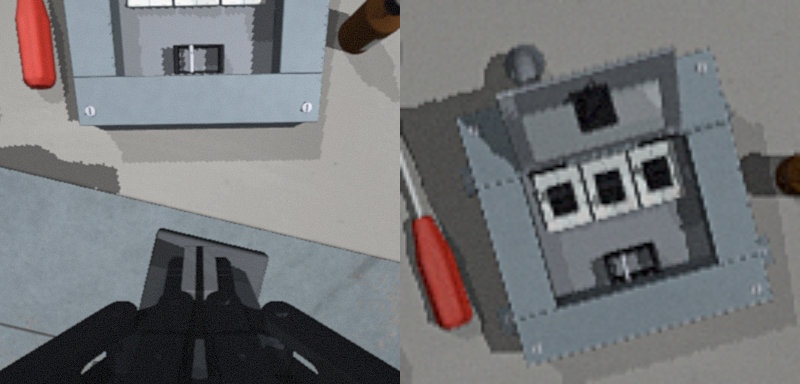

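The cover is fully up, leaning back in the top crop. I'll go closer to see the toggles.

```bash
python3 -m creep '[[[45,0,-19],[0,0,0]],[[45,0,-19],[0,0,0]],[[0,0,0],[0,0,0]],[[0,0,0],[0,0,0]]]'
python3 - <<'E'
from h import *
T=pose();print(T[:3,3].round(3))
p=shot('wrist')
for q in('cover_hinge','toggle_a_tip','cover_edge'):
    for r in vision.place_of(p,q)[:4]:
        w=world(p,r['position']); print(q,round(r['score'],2),np.round(r['position'],1),w.round(3),(np.linalg.inv(T)@np.r_[w,1])[:3].round(4))
cv2.imwrite('pics/f.png',cv2.resize(p['image'][0:230,150:370],None,fx=2.6,fy=2.6))
np.save('z.npy',p['z_map']);np.savez('p.npz',z_map=p['z_map'],K=p['K'],W=p['W'],T=T)
E
```

```text
clock: 7.8
eef_pos: [0.4173, 0.1007, 0.2416]
tool_rot: [0.985, 0.117, 0.127, -0.017]
ft_force: [-0.1, -0.9, -0.5]
grip_width: 0.0001
grasp_force: 0.0
[0.417 0.101 0.242]
cover_hinge 0.59 [250.7  50.7] [0.556 0.142 0.097] [ 0.1026 -0.0073  0.1768]
toggle_a_tip 0.64 [258.9  98. ] [0.522 0.127 0.075] [ 0.0623 -0.0002  0.189 ]
cover_edge 0.24 [386.1 120.3] [ 0.538 -0.006  0.037] [0.0376 0.1332 0.2212]
```

View pics/f.png

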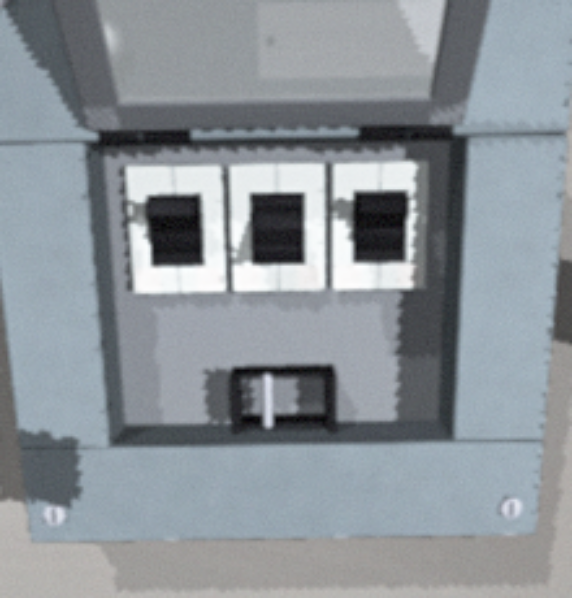

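The three levers are at crop (175,230), (278,228) and (380,226), and the lean doesn't show clearly from colour. I'll read it from the depth map.

Run:
```python
from h import *
d=np.load('p.npz'); z=d['z_map'];K=d['K'];Ti=np.linalg.inv(d['T'])@d['W']
v,u=np.mgrid[55:175,180:330]; Z=z[55:175,180:330]
P=np.stack([Z*(u-K[0,2])/K[0,0],Z*(v-K[1,2])/K[1,1],Z,1+0*Z],-1)@Ti.T
P=(P[...,:3]*1000)
for c in(217,257,296):
    i=c-180
    print(c)
    for r in range(68,116,3): print(r,P[r-55,i].round(1), end=' ; ')
    print()
print('frame', [P[r-55,c-180].round(1).tolist() for r,c in((120,185),(80,185),(120,328),(170,257),(165,215),(140,215),(155,215))])
```

```text
217
68 [ 88.9 -39.9 202.4] ; 71 [ 86.2 -40.3 204.4] ; 74 [ 83.5 -40.3 203.9] ; 77 [ 80.9 -38.7 189.3] ; 80 [ 78.3 -38.6 187.2] ; 83 [ 75.7 -38.9 188.7] ; 86 [ 72.9 -39.6 193.5] ; 89 [ 69.9 -40.4 199.8] ; 92 [ 67.1 -40.5 200. ] ; 95 [ 64.2 -40.9 202.3] ; 98 [ 61.3 -41.3 204.4] ; 101 [ 58.3 -41.5 205.6] ; 104 [ 55.6 -41.5 204.4] ; 107 [ 52.7 -41.6 204.3] ; 110 [ 49.7 -41.8 205.1] ; 113 [ 46.2 -42.6 210.8] ; 
257
68 [ 88.9  -2.  205.5] ; 71 [ 86.2  -2.  204.1] ; 74 [ 83.5  -2.  204.3] ; 77 [ 80.8  -2.  203.8] ; 80 [ 78.1  -2.  202.4] ; 83 [ 75.4  -2.  200.2] ; 86 [ 72.7  -2.  199.9] ; 89 [ 70.   -2.  197.1] ; 92 [ 67.6  -2.  191.5] ; 95 [ 65.1  -2.  187.4] ; 98 [ 62.4  -2.  187.9] ; 101 [ 58.5  -2.1 203.2] ; 104 [ 55.6  -2.1 203.5] ; 107 [ 52.6  -2.1 205.7] ; 110 [ 49.8  -2.1 204.5] ; 113 [ 46.   -2.2 212.5] ; 
296
68 [ 88.9  35.1 204.2] ; 71 [ 86.2  35.3 205.3] ; 74 [ 83.5  35.3 203.8] ; 77 [ 80.9  34.  190.5] ; 80 [ 78.3  33.8 187.6] ; 83 [ 75.7  34.2 190.4] ; 86 [ 72.8  34.9 196. ] ; 89 [ 69.9  35.3 199.4] ; 92 [ 67.1  35.5 200.3] ; 95 [ 64.3  35.8 202. ] ; 98 [ 61.3  36.1 203.6] ; 101 [ 58.5  36.2 203.9] ; 104 [ 55.5  36.4 205. ] ; 107 [ 52.7  36.4 204.3] ; 110 [ 49.7  36.6 205.3] ; 113 [ 46.   37.5 212.3] ; 
frame [[43.5, -68.3, 176.8], [78.5, -66.3, 179.6], [43.5, 63.5, 177.3], [-4.8, -2.0, 179.1], [-5.7, -45.8, 201.9], [18.6, -45.9, 211.3], [2.8, -46.5, 210.7]]
```

Depth settles it: the middle toggle is tripped, with its tip at tool x≈64, while its neighbours are at x≈78. I'll go down in front of it.

```bash
python3 -c "
from h import *
p=shot('wrist');print(np.array(p['tool_from_camera']).round(3))"
python3 -m creep '[[[21,-1,40],[0,0,0]],[[21,-1,40],[0,0,0]],[[0,0,45],[0,0,0]],[[0,0,40],[0,0,0]],[[0,0,15],[0,0,0]],[[0,0,0],[0,0,0]],[[0,0,0],[0,0,0]]]'
python3 -c "
from h import *
T0=np.load('p.npz')['T'];print((np.linalg.inv(T0)@pose())[:3,3]*1000)"
```

```text
[[ 0.    -0.945 -0.328  0.084]
 [ 1.     0.    -0.     0.   ]
 [ 0.    -0.328  0.945 -0.143]
 [ 0.     0.     0.     1.   ]]
clock: 8.93
eef_pos: [0.5027, 0.1229, 0.0803]
tool_rot: [0.984, 0.118, 0.129, -0.018]
ft_force: [0.6, -0.7, -0.6]
grip_width: 0.0001
grasp_force: 0.0
[ 44.24402747  -0.94553077 178.48675423]
```

```bash
python3 -m creep '[[[0,0,8],[0,0,0]],[[0,0,8],[0,0,0]],[[0,0,0],[0,0,0]]]'
python3 -m creep '[[[4,0,0],[0,0,0]],[[4,0,0],[0,0,0]]]'
python3 -m creep '[[[3,0,0],[0,0,0]],[[3,0,0],[0,0,0]],[[3,0,0],[0,0,0]],[[0,0,0],[0,0,0]]]'
python3 -c "
from h import *
T0=np.load('p.npz')['T'];print((np.linalg.inv(T0)@pose())[:3,3]*1000)"
```

```text
clock: 9.3
eef_pos: [0.5059, 0.1238, 0.0634]
tool_rot: [0.985, 0.118, 0.128, -0.018]
ft_force: [0.2, -0.5, -0.0]
grip_width: 0.0
grasp_force: 0.0
clock: 9.55
eef_pos: [0.5134, 0.1256, 0.066]
tool_rot: [0.985, 0.118, 0.128, -0.018]
ft_force: [-3.1, -0.3, 0.9]
grip_width: 0.0
grasp_force: 1.6
clock: 10.05
eef_pos: [0.5234, 0.128, 0.0689]
tool_rot: [0.984, 0.118, 0.129, -0.018]
ft_force: [0.3, 0.6, -0.0]
grip_width: 0.0002
grasp_force: 0.0
[ 61.99252003  -0.96680682 194.92409433]
```

The force rose to 3 N and then dropped to zero, so the toggle snapped over. I'll withdraw and check.

```bash
python3 -m creep '[[[-8,0,0],[0,0,0]],[[-4,0,-50],[0,0,0]],[[-20,0,-50],[0,0,0]],[[-30,1,-50],[0,0,0]],[[0,0,-44],[0,0,0]],[[0,0,0],[0,0,0]],[[0,0,0],[0,0,0]]]'
python3 - <<'E'
from h import *
T=pose();p=shot('wrist');print(T.round(3).tolist());z=p['z_map'];K=p['K'];Ti=np.linalg.inv(T)@p['W']
v,u=np.mgrid[55:175,180:330]; Z=z[55:175,180:330]
P=(np.stack([Z*(u-K[0,2])/K[0,0],Z*(v-K[1,2])/K[1,1],Z,1+0*Z],-1)@Ti.T)[...,:3]*1000
for c in(217,257,296): print(c,[P[r-55,c-180][[0,2]].round(0).tolist() for r in range(68,110,3)])
for n in ('top','side'):
    t=shot(n)
    for q in('cover_hinge','cover_edge','cover_press','dropper'):
        for r in vision.place_of(t,q)[:2]: print(n,q,round(r['score'],2),np.round(r['position']),world(t,r['position']).round(3))
E
```

```text
clock: 10.92
eef_pos: [0.4156, 0.1, 0.2394]
tool_rot: [0.985, 0.118, 0.128, -0.018]
ft_force: [0.0, -0.1, -0.2]
grip_width: -0.0002
grasp_force: 0.0
[[0.939, 0.236, 0.249, 0.416], [0.227, -0.972, 0.065, 0.1], [0.257, -0.004, -0.966, 0.239], [0.0, 0.0, 0.0, 1.0]]
217 [[89.0, 203.0], [86.0, 203.0], [84.0, 188.0], [81.0, 187.0], [78.0, 186.0], [76.0, 190.0], [73.0, 197.0], [70.0, 197.0], [67.0, 200.0], [64.0, 203.0], [61.0, 203.0], [58.0, 204.0], [56.0, 202.0], [53.0, 203.0]]
257 [[89.0, 202.0], [86.0, 202.0], [84.0, 189.0], [81.0, 187.0], [78.0, 186.0], [76.0, 193.0], [73.0, 197.0], [70.0, 199.0], [67.0, 199.0], [64.0, 203.0], [61.0, 204.0], [59.0, 203.0], [56.0, 202.0], [53.0, 202.0]]
296 [[89.0, 203.0], [86.0, 203.0], [84.0, 189.0], [81.0, 186.0], [78.0, 188.0], [76.0, 193.0], [73.0, 198.0], [70.0, 199.0], [67.0, 202.0], [64.0, 203.0], [61.0, 202.0], [59.0, 202.0], [56.0, 203.0], [53.0, 203.0]]
top cover_hinge 0.76 [270. 180.] [0.557 0.131 0.104]
top cover_edge 0.77 [262. 155.] [0.6   0.147 0.19 ]
top cover_press 0.87 [261. 156.] [0.599 0.15  0.19 ]
top cover_press 0.65 [285. 186.] [0.547 0.096 0.079]
top dropper 0.75 [330. 190.] [ 0.537 -0.009  0.06 ]
top dropper 0.34 [286. 190.] [0.539 0.093 0.066]
side cover_hinge 0.69 [269. 182.] [0.569 0.127 0.111]
side cover_hinge 0.42 [260. 190.] [0.544 0.159 0.066]
side cover_edge 0.59 [285. 150.] [0.636 0.497 0.   ]
side cover_press 0.63 [282. 151.] [0.603 0.155 0.186]
side cover_press 0.24 [226. 163.] [0.439 0.345 0.042]
side dropper 0.63 [260. 252.] [ 0.54  -0.038  0.019]
```

All three toggles are now on, with their tips at x≈80. I'll straighten the tool, go over the top and get behind the cover.

```bash
python3 -m creep '[[[0,0,-20],[0,-0.13,0]],[[0,0,-20],[0,-0.127,0]],[[45,-1,0],[0,0,0]],[[45,-1,0],[0,0,0]],[[45,-1,0],[0,0,0]],[[45,-1,0],[0,0,0]],[[45,0,0],[0,0,0]],[[0,0,0],[0,0,0]],[[0,0,0],[0,0,0]]]'
python3 - <<'E'
from h import *
T=pose();print(T.round(3).tolist())
E
```

```text
clock: 12.6
eef_pos: [0.6261, 0.1542, 0.2791]
tool_rot: [0.993, 0.12, 0.0, -0.003]
ft_force: [-0.2, -0.4, 0.1]
grip_width: 0.0
grasp_force: 0.0
[[0.971, 0.238, -0.0, 0.626], [0.238, -0.971, 0.005, 0.154], [0.001, -0.005, -1.0, 0.279], [0.0, 0.0, 0.0, 1.0]]
```

```bash
python3 -m creep '[[[8,0,0],[0,0,0]],[[0,0,38],[0,0,0]],[[0,0,38],[0,0,0]],[[0,0,38],[0,0,0]],[[0,0,0],[0,0,0]]]'
python3 -m creep '[[[-12,0,-1],[0,0,0]],[[-12,0,-1],[0,0,0]],[[-12,0,-2],[0,0,0]],[[-12,0,-2],[0,0,0]],[[-10,0,-1],[0,0,0]],[[-10,0,-1],[0,0,0]],[[0,0,0],[0,0,0]]]'
python3 - <<'E'
from h import *
T=pose();print(((T[:3,3]-[.557,.139,.095])@np.array([[.971,.238,0],[-.238,.971,0],[0,0,1]]).T)*1000)
p=shot('side'); cv2.imwrite('pics/g.png',cv2.resize(p['image'][90:270,160:330],None,fx=3,fy=3))
E
```

```text
clock: 13.22
eef_pos: [0.6318, 0.1562, 0.1635]
tool_rot: [0.993, 0.12, -0.002, -0.002]
ft_force: [0.6, -0.1, 0.8]
grip_width: -0.0001
grasp_force: 0.0
clock: 14.1
eef_pos: [0.5675, 0.1404, 0.1737]
tool_rot: [0.993, 0.12, 0.001, -0.003]
ft_force: [1.6, -0.3, 1.0]
grip_width: -0.0003
grasp_force: 0.4
[10.57101242 -1.12696312 78.66966313]
```

View pics/g.png

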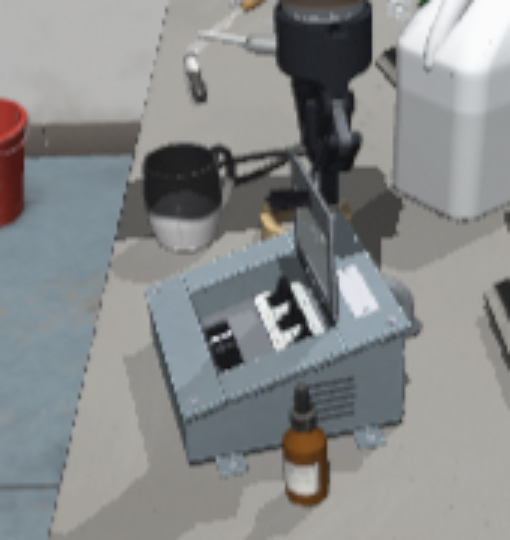

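The cover, at crop (315,240), now stands upright against the finger and the plan is holding. I'll follow the arc forward and down.

```bash
python3 -m creep '[[[-10,0,0],[0,0,0]],[[-11,0,1],[0,0,0]],[[-11,0,2],[0,0,0]],[[-10,0,3],[0,0,0]],[[-10,0,5],[0,0,0]],[[-9,0,6],[0,0,0]],[[-8,0,8],[0,0,0]],[[-7,0,9],[0,0,0]],[[-6,0,10],[0,0,0]],[[-5,0,10],[0,0,0]],[[0,0,0],[0,0,0]]]'
python3 - <<'E'
from h import *
T=pose();print(((T[:3,3]-[.557,.139,.095])@np.array([[.971,.238,0],[-.238,.971,0],[0,0,1]]).T)*1000)
E
```

```text
clock: 15.52
eef_pos: [0.4824, 0.1198, 0.1181]
tool_rot: [0.993, 0.12, -0.001, -0.003]
ft_force: [-1.2, -0.2, 1.4]
grip_width: 0.0006
grasp_force: 0.6
[-77.03507578  -0.85607958  23.12235743]
```

```bash
python3 -m creep '[[[-3,0,11],[0,0.06,0]],[[-4,0,11],[0,0.07,0]],[[-5,0,7],[0,0.06,0]],[[-3,0,7],[0,0.07,0]],[[0,0,0],[0,0,0]],[[0,0,0],[0,0,0]]]'
python3 - <<'E'
from h import *
T=pose();B=np.array([[.971,.238,0],[-.238,.971,0],[0,0,1]]); q=(B@(T[:3,3]-[.557,.139,.095]))*1000
print(q,B@T[:3,:3][:,2]); print('r',q@[-.966,0,-.257],'height',q@[-.257,0,.966])
E
```

```text
clock: 16.27
eef_pos: [0.4725, 0.1171, 0.0823]
tool_rot: [0.984, 0.119, 0.129, -0.018]
ft_force: [-0.2, 1.0, 1.9]
grip_width: -0.0
grasp_force: 0.9
[-87.29532181  -1.17400709 -12.69486309] [ 0.25828769  0.00553486 -0.96603439]
r 87.58986068073693 height 10.171659959294148
```

```bash
python3 -m creep '[[[-3,0,2],[0,0,0]],[[-3,0,3],[0,0,0]],[[0,0,4],[0,0,0]],[[0,0,4],[0,0,0]],[[0,0,3],[0,0,0]]]'; python3 -m creep '[[[0,0,2],[0,0,0]]]'; python3 -m creep '[[[0,0,1],[0,0,0]]]'
python3 - <<'E'
from h import *
T=pose();B=np.array([[.971,.238,0],[-.238,.971,0],[0,0,1]]); q=(B@(T[:3,3]-[.557,.139,.095]))*1000
print('r',q@[-.966,0,-.257],'height',q@[-.257,0,.966])
E
```

```text
clock: 16.9
eef_pos: [0.471, 0.1167, 0.0647]
tool_rot: [0.984, 0.119, 0.13, -0.018]
ft_force: [-0.9, -0.9, 7.3]
grip_width: 0.0002
grasp_force: 4.4
clock: 17.02
eef_pos: [0.4712, 0.1168, 0.0641]
tool_rot: [0.984, 0.119, 0.13, -0.019]
ft_force: [-14.7, -3.6, 31.2]
grip_width: 0.0002
grasp_force: 17.1
clock: 17.15
eef_pos: [0.4712, 0.1168, 0.064]
tool_rot: [0.984, 0.119, 0.13, -0.019]
ft_force: [-16.9, -4.3, 32.9]
grip_width: -0.0001
grasp_force: 18.6
r 93.50278133760786 height -7.142985013201087
```

On the stop again, with the same depth and force as the first press. I'll release, draw back and check that it stays shut.

```bash
python3 -m creep '[[[0,0,-12],[0,0,0]],[[-2,0,-20],[0,0,0]],[[-35,0,-45],[0,0,0]],[[-30,0,-45],[0,0,0]],[[0,0,-50],[0,0,0]],[[0,0,0],[0,0,0]],[[0,0,0],[0,0,0]],[[0,0,0],[0,0,0]],[[0,0,0],[0,0,0]],[[0,0,0],[0,0,0]],[[0,0,0],[0,0,0]],[[0,0,0],[0,0,0]]]'
python3 -m creep '[[[0,0,0],[0,0,0]],[[0,0,0],[0,0,0]],[[0,0,0],[0,0,0]],[[0,0,0],[0,0,0]],[[0,0,0],[0,0,0]],[[0,0,0],[0,0,0]]]'
python3 - <<'E'
from h import *
a=shot('side');b=shot('top');
for q in('cover_edge','cover_press','cover_hinge'):
    for r in vision.place_of(b,q)[:1]: print(q,r['score'],world(b,r['position']).round(3))
cv2.imwrite('pics/i.png',np.hstack([cv2.resize(a['image'][120:270,180:330],(400,400)),cv2.resize(b['image'][130:270,130:350],(400,400))]))
E
```

```text
clock: 18.65
eef_pos: [0.3656, 0.09, 0.2107]
tool_rot: [0.984, 0.119, 0.13, -0.018]
ft_force: [-0.6, -0.1, 0.6]
grip_width: -0.0001
grasp_force: 0.0
clock: 19.4
eef_pos: [0.3657, 0.09, 0.2109]
tool_rot: [0.984, 0.119, 0.13, -0.019]
ft_force: [-0.1, 0.7, 0.2]
grip_width: -0.0
grasp_force: 0.0
cover_edge 0.75 [0.456 0.118 0.068]
cover_press 0.88 [0.468 0.119 0.073]
cover_hinge 0.98 [0.566 0.135 0.1  ]
```

View pics/i.png

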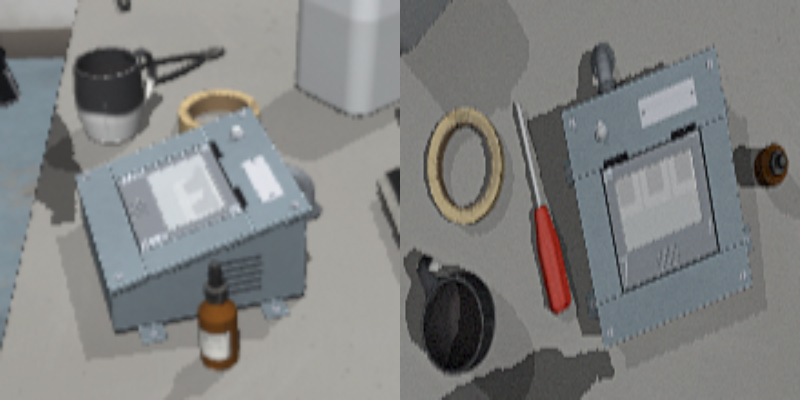

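The cover is flush and latched: its edge is at z 0.068 more than 2 s after release. The bystanders are where they were.

```bash
python3 -c "
from workcell import workorder
print(workorder.job_done())"
```

```text
the job is handed in; nothing more can be done
None
```

The tripped breaker (the middle one) is switched back on, the other two stayed on, the cover is latched shut again, nothing beside the box was moved, and I handed the job in at about 19.5 s.

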